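Raise the green lantern until it locks

TASK

Raise the telescoping lantern with the green head: pull it straight up by its knob until the red lock button clicks out through the window in its tube, then let go so that it stands locked at full height. Leave the orange lantern as it is.

Things in the scene. Friction and masses are not known exactly. Their poses are not given: they have to be found in the camera images.
- green_grip (a point): Point on the axis of the green lantern's knob, at the height to grip: 18 mm below the knob's top, 26 mm above the lamp head, 198 mm above the tray plus the value of green_mast. Knob: upright green cylinder 26 mm across, 44 mm tall. Head: round, 68 mm across, white below, green on top. z is up, x points to the side of the tube where the button comes out, roughly away from the robot.
- green_mast (a joint): How far the green lantern's mast (with head and knob) is drawn up out of its tube, in m: 0 pushed in, starts at 0 to 0.03, the button comes out at 0.084, hard stop at 0.092. Drawing it slowly takes 7 to 9 N; it stays where it is left. The tube, 28 mm across, ends 135 mm above the tray; its black suction foot, 90 mm across, is fixed to the tray.
- green_button (a joint): Sprung red lock button, 10 mm across, on the green lantern's mast: 0 while hidden in the tube, 0.009 (m) when it has clicked out through the black-edged window on the +x side of the tube, 114 to 122 mm above the tray. It comes out by itself at a draw of 0.084 m and then stops the mast going down; it need not be touched.
- orange_grip (a point): The same point on the knob of the other lantern, which has an orange head and knob and otherwise the same shape and sizes; its mast may be drawn out up to 30 mm at the start. Not to be raised or lowered.
Things that resemble listed ones, but are neither listed nor needed, are in the scene too. What is shaped like the part that bears green_grip but blue is not meant.

How it is judged:
By the outcome, as a careful person would: the job done as asked, in the order asked, and still so for the second after the job is handed in, with the robot touching nothing.
It also fails if it takes over 29 s, if anything falls off the work surface, if the arm or the gripper's body presses on something with over 40 N, if the wrist force passes 120 N, or if a joint passes its speed limit or range.

ROBOT

A 7-joint arm with a two-finger parallel gripper is mounted at the origin on the work surface. World frame = base frame: x ahead of the robot, y to its left, z up, the work surface at z = 0. Lengths are in mm, angles in rad, forces in N, time in s.
With the tool pointing down it reaches from about 400 to 750 mm from the base axis. Payload 19.5 kg.
Tool frame: the origin (TCP) lies midway between the tips of the shut fingers; the grasp point (between the pads) lies 19 mm behind it; z points along the fingers, y is the direction in which the jaws open and shut (so a half turn about z gives the same grasp; the last joint's range is limited). The gripper opens to 85 mm and grips with 20 to 120 N. Pads are 22 mm wide; open, the fingers measure 114 mm over their backs; the gripper's body (76 mm by 85 mm) begins 54 mm behind the grasp point. The pads swing forward as they close: fully open they stand 13 mm farther back than shut.
Start: joints at [1.258, 0.707, -0.028, 1.485, 0.022, 0.951, -0.075], TCP at [153.808, -554.02, 231.268] pointing down, gripper open.
Joint ranges: [-2.71, 2.71], [-0.32, 2.16], [-1.57, 1.52], [0, 2.45], [-1.46, 4.6], [0, 2.02], [-2.83, 2.83]. Speed limits (rad/s): [1.89, 1.89, 2.57, 2.57, 3.01, 3.01, 3.01].

INTERFACE

Orientations are given as a unit quaternion [x, y, z, w].
In Python, from workcell import sensors, camera, bot, models gives the robot as it stands.
- The arm moves only by the shell command python3 -m creep 'ROWS' [OPENING]. ROWS is JSON, a list of rows, each a list of 6 numbers: the shift along the tool's x, y, z in units of 0.15 m (1.0 is 0.15 m), then the turn, a rotation vector about the tool's x, y, z in units of 1.5 rad (1.0 is 1.5 rad). A call has 1 to 12 rows; each row shifts and turns the pose as measured when the row begins, along the tool's axes as they then stand; what a row does not reach is not made up. A row lasts 1/12 s, in which the tool goes at most 41.7 mm and 7.16 degrees, less where a joint would pass 70% of its speed; a pose out of reach is approached as far as the arm can. A call with a number of a shift or a turn outside -1 to 1 is refused whole. A call with a gripper value outside its range is refused whole. OPENING is the closure in counts, from 0 (fully open) to 255 (shut), set as the call begins (- or left out, the last holds). The fingers move at their own pace and stop on an object; the grip force is fixed at half the most. Time passes only in rows, so rows that do not move let the fingers close. It gives the time, the measured TCP pose, the force and the opening at its end, in the units of the state.
- sensors.sense(): the state, without advancing time (a new reading comes with each control period).
- camera(name): name is "scene" or "side" or "wrist"; returns a dict with "image" (384x512x3 uint8, blue, green, red), "fx", "fy", "cx", "cy" (pixels), "k1" (the pictures are not rectified: a ray, as slopes to the right and down, at radius r is drawn at 1 + k1 r^2 times it, then the intrinsics apply), "world_from_camera" (4x4, takes a point from camera to world coordinates); the wrist camera has in their place "tool_from_camera" (4x4, takes a point from camera to tool coordinates, whose origin is the TCP and whose axes are the flange's). Camera axes: x right, y up, looking along -z (the intrinsics and any distortion apply to the point x, -y, -z); pixel columns grow to the right and rows downward; lengths in mm; the calibration is good to about 2 mm. A picture is of the moment at which its call begins: read the wrist's pose just before it. There is no depth.
- bot.close_job(): hands the job in, once; it reports no verdict.
Trained networks look in the newest picture that a camera, given by its name, has taken for a name from the list of things; names that differ only in an ending like _2 or _b are one class to them, and where a whole thing is asked for, a point or a joint stands for the part that bears it (a point fixed in the world has none). Each returns a list of dicts, best first, with "p" (0 to 1); they miss things now and then, are a little off and sometimes report something else, mostly with a low value. They report only what shows in the picture. A call takes as long as a camera call. They do not tell look-alikes from the thing itself.
- models.spot_in(camera, query): "point" ([column, row] in pixels, amid what is visible of it).
- models.outline_of(camera, query): "region" (384x512 bool, what is visible of it) and "point" ([column, row] in pixels, amid what is visible of it).
- models.place_of(camera, query): "point" ([column, row] in pixels: a listed point, or the origin of a listed thing).
The state is a dict: "time_s": time; "qpos": joint angles; "joint_velocities": joint speeds; "tau": joint torques, N m; "tcp_pos": TCP position; "orientation": TCP orientation; "ft_force": force on the tool from outside, world axes, zero at the start; "ft_torque": the same for the moment, N m; "finger_gap": finger opening in mm.
Only numpy, scipy, OpenCV 4.12 (cv2) and the standard library are available. Lean on these libraries where they do the work, as an engineer would, in place of code of your own. Each camera call takes 0.05 s, during which the arm holds its last target.

## Working session

There is one attempt and no reset: what is moved stays moved. The work goes in short steps, Python scripts to look and compute and a shell command to move; the robot and the scene stay as the last step left them, time stands still between calls to the robot, and variables do not carry over. Pictures are saved under pics/ and viewed, and the job is handed in when it is done.

```bash
mkdir -p pics; ls; cat > h.py <<'E'
import numpy as np, cv2
from workcell import sensors, camera, bot, models
from scipy.spatial.transform import Rotation as R
def ray(c,uv,T=None):
    p=cv2.undistortPoints(np.array([[uv]],float),np.array([[c['fx'],0,c['cx']],[0,c['fy'],c['cy']],[0,0,1]]),np.array([c['k1'],0,0,0,0.]))[0,0] if False else None
    x=(uv[0]-c['cx'])/c['fx'];y=(uv[1]-c['cy'])/c['fy'];a,b=x,y
    for _ in range(20):
        s=1+c['k1']*(a*a+b*b);a,b=x/s,y/s
    T=c['world_from_camera'] if T is None else T
    T=np.array(T);d=T[:3,:3]@np.array([a,-b,-1]);return T[:3,3],d/np.linalg.norm(d)
def tri(rs):
    A=np.zeros((3,3));B=np.zeros(3)
    for o,d in rs:
        P=np.eye(3)-np.outer(d,d);A+=P;B+=P@o
    x=np.linalg.solve(A,B);return x,[np.linalg.norm((np.eye(3)-np.outer(d,d))@(x-o)) for o,d in rs]
def proj(c,p):
    T=np.linalg.inv(np.array(c['world_from_camera']));q=T[:3,:3]@p+T[:3,3]
    a,b=q[0]/-q[2],-q[1]/-q[2];s=1+c['k1']*(a*a+b*b);return c['fx']*a*s+c['cx'],c['fy']*b*s+c['cy']
E
python3 - <<'E'
from h import *
s=sensors.sense();print(s['time_s'],s['tcp_pos'],s['orientation'],s['finger_gap'])
for n in('scene','side'):
    c=camera(n);cv2.imwrite(f'pics/{n}0.png',c['image'])
    print(n,np.array(c['world_from_camera']).round(2).tolist())
    for q in('green_grip','orange_grip','green_button','green_mast'):
        for r in models.place_of(n,q)[:4]: 
            print(n,q,r['p'],r['point'])
E
```

```text
pics
0.0 [ 153.75992674 -553.79725867  230.8314857 ] [ 9.90844750e-01  1.35005133e-01 -1.04170338e-04 -5.32806162e-04] 85.30448178097215
scene [[-0.89, -0.33, 0.32, 756.82], [0.46, -0.66, 0.59, 465.29], [0.01, 0.67, 0.74, 733.11], [0.0, 0.0, 0.0, 1.0]]
scene green_grip 0.9 [314.2, 243.7]
scene green_grip 0.66 [330.9, 175.5]
scene orange_grip 0.78 [223.8, 122.7]Traceback (most recent call last):
  File "<stdin>", line 7, in <module>
ValueError: it knows: green_grip, orange_grip
```

```bash
python3 - <<'E'
from h import *
D={}
for n in('scene','side'):
    c=camera(n);cv2.imwrite(f'pics/{n}0.png',c['image'])
    print(n,np.array(c['world_from_camera']).round(2).tolist())
    for q in('green_grip','orange_grip'):
        for r in models.place_of(n,q)[:4]: 
            print(n,q,r['p'],r['point']); D.setdefault((n,q),[]).append(ray(c,r['point']))
for q in('green_grip','orange_grip'):
    for i,a in enumerate(D.get(('scene',q),[])):
        for j,b in enumerate(D.get(('side',q),[])):
            x,e=tri([a,b]);print(q,i,j,x.round(1),np.round(e,1))
E
```

```text
scene [[-0.89, -0.33, 0.32, 756.82], [0.46, -0.66, 0.59, 465.29], [0.01, 0.67, 0.74, 733.11], [0.0, 0.0, 0.0, 1.0]]
scene green_grip 0.93 [333.8, 174.7]
scene green_grip 0.64 [315.7, 246.9]
scene orange_grip 0.78 [224.7, 121.0]
side [[0.94, 0.21, -0.29, 253.97], [-0.35, 0.54, -0.77, -632.33], [-0.01, 0.82, 0.57, 596.11], [0.0, 0.0, 0.0, 1.0]]
side green_grip 0.68 [233.8, 120.0]
side orange_grip 0.85 [295.2, 200.4]
green_grip 0 0 [450.4 117.4 253.2] [28.6 28.6]
green_grip 1 0 [503.5 204.4 197.7] [1. 1.]
orange_grip 0 0 [ 501.4 -158.6  199.2] [0.3 0.3]
```

View pics/scene0.png

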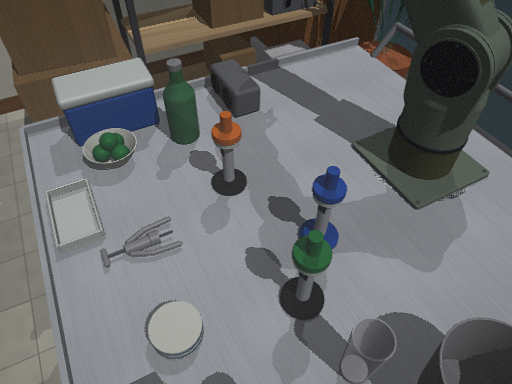

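View pics/side0.png

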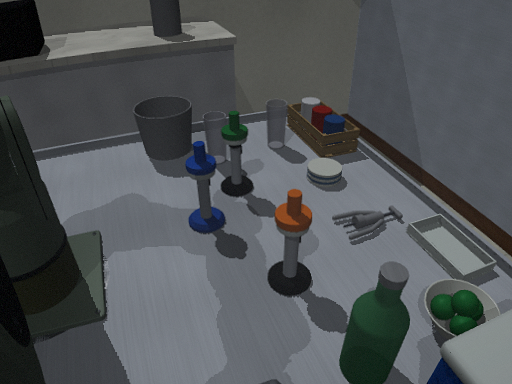

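The scene picture shows the green lantern's knob at about (315,243), the blue look-alike at (333,175) and the orange one at (225,121). In the side picture they are at (234,120), (199,150) and (295,200). The network's first scene hit was the blue one. Pairing the second hit with the side view gives a consistent green grip at z≈198. Next I'll check knob pixels and blue's clearance.

```bash
python3 - <<'E'
from h import *
C={n:camera(n) for n in('scene','side')}
x,e=tri([ray(C['scene'],(333.5,176)),ray(C['side'],(199,153))]);print('blue',x,e)
g=np.array([503.5,204.4,197.7])
for n,c in C.items():
    im=c['image'].copy()
    for dz in(-198,-26,0,18):
        u=proj(c,g+[0,0,dz]);print(n,dz,np.round(u,1));cv2.circle(im,(int(round(u[0])),int(round(u[1]))),1,(0,0,255),-1)
    u=proj(c,g);k=im[int(u[1])-60:int(u[1])+80,int(u[0])-60:int(u[0])+60]
    cv2.imwrite(f'pics/{n}1.png',cv2.resize(k,None,fx=4,fy=4,interpolation=0))
a=cv2.imread('pics/scene1.png');b=cv2.imread('pics/side1.png');h=min(a.shape[0],b.shape[0]);cv2.imwrite('pics/z1.png',cv2.resize(np.hstack([a[:h],b[:h]]),(790,460)))
E
```

```text
blue [382.92125273  82.00999139 193.05144216] [np.float64(2.7712404371490282), np.float64(2.7712404371491566)]
scene -198 [302.5 300.8]
scene -26 [313.1 255.5]
scene 0 [315.1 247. ]
scene 18 [316.5 240.8]
side -198 [236.3 184.9]
side -26 [233.8 129.3]
side 0 [233.4 119.9]
side 18 [233.1 113.3]
```

View pics/z1.png

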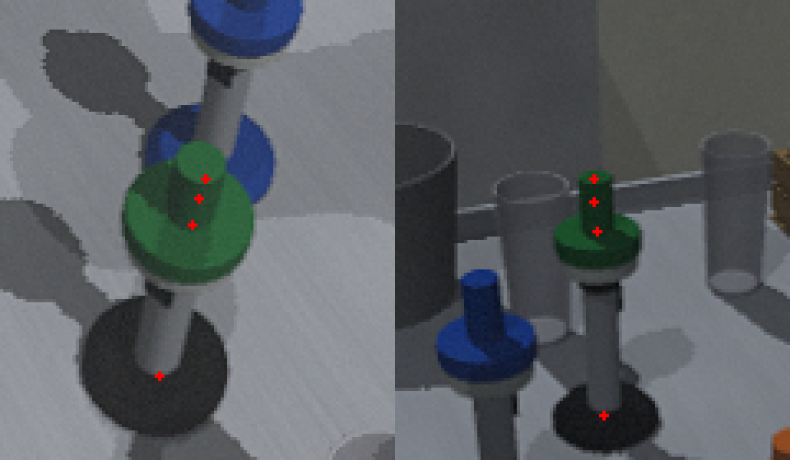

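The red marks sit a little low in the scene view: the knob top's centre is at (316.4,235.7) there and (233.5,112) in the side view. I'll re-triangulate from the knob top, then the foot.

```bash
python3 - <<'E'
from h import *
C={n:camera(n) for n in('scene','side')}
print('top',tri([ray(C['scene'],(316.4,235.7)),ray(C['side'],(233.5,112))]))
print('foot',tri([ray(C['scene'],(302,298)),ray(C['side'],(237,185.5))]))
D=[]
for k in range(4):
  for n in C:
    c=camera(n)
    for r in models.place_of(n,'green_grip')[:4]: print(n,round(r['p'],2),np.round(r['point'],1))
print(sensors.sense()['time_s'])
E
```

```text
top (array([502.07250216, 198.9065312 , 221.75696848]), [np.float64(0.8748952370758183), np.float64(0.8748952370757376)])
foot (array([502.7759392 , 199.04140014,   1.58798728]), [np.float64(1.012180855640594), np.float64(1.0121808556405518)])
scene 0.82 [314.  243.8]
scene 0.7 [330.8 174.1]
side 0.95 [234.6 119.4]
side 0.63 [198.5 149.1]
scene 0.91 [333.2 177.7]
scene 0.9 [315.3 242.7]
side 0.69 [231.4 119. ]
side 0.55 [200.9 148.7]
scene 0.85 [312.5 242.5]
scene 0.68 [332.2 173.7]
side 0.87 [235.7 119.6]
scene 0.83 [314.3 245.6]
scene 0.75 [333.8 178. ]
side 0.76 [199.2 147.6]
side 0.74 [233.  118.2]
1.45
```

Green axis is at about (502.5,199), with the knob top at z≈222, so the grip is at z≈203 and the draw is about 5 mm. I'll rise and swing over.

```bash
python3 -m creep '[[0.2,-0.12,-0.1,0,0,0],[0.2,-0.12,-0.1,0,0,0],[0.2,-0.12,-0.1,0,0,0],[0.2,-0.12,-0.1,0,0,0],[0.2,-0.12,-0.1,0,0,0],[0.2,-0.12,-0.1,0,0,0],[0.19,-0.18,0,0,0,0],[0.19,-0.18,0,0,0,0],[0.19,-0.18,0,0,0,0]]' 0
```

```text
time_s: 2.2
tcp_pos: [362.7, -296.0, 324.1]
orientation: [0.992, 0.129, -0.0, 0.0]
ft_force: [0.6, -0.3, 0.3]
finger_gap: 85.3
```

```bash
python3 -m creep '[[0.16,-0.21,0,0,0,0],[0.16,-0.21,0,0,0,0],[0.16,-0.21,0,0,0,0],[0.16,-0.21,0,0,0,0],[0.16,-0.21,0,0,0,0],[0.16,-0.21,0,0,0,0],[0.16,-0.21,0,0,0,0],[0.16,-0.21,0,0,0,0]]'
```

```text
time_s: 2.87
tcp_pos: [487.9, 12.3, 325.4]
orientation: [0.992, 0.128, 0.002, 0.001]
ft_force: [-0.5, -0.9, -0.0]
finger_gap: 85.2
```

```bash
python3 -m creep '[[0.08,-0.236,0,0,0,0],[0.08,-0.236,0,0,0,0],[0.08,-0.236,0,0,0,0],[0.08,-0.236,0,0,0,0],[0.08,-0.236,0,0,0,0],[0,0,0,0,0,0]]'
python3 - <<'E'
from h import *
s=sensors.sense();print(s['tcp_pos'],s['qpos'])
Rt=R.from_quat(s['orientation']).as_matrix();W=np.eye(4);W[:3,:3]=Rt;W[:3,3]=s['tcp_pos']
c=camera('wrist');T=W@np.array(c['tool_from_camera']);c['world_from_camera']=T
im=c['image'].copy()
for r in models.place_of('wrist','green_grip')[:3]:
    o,d=ray(c,r['point'],T);print(r['p'],r['point'],o+d*(203-o[2])/d[2])
for z in(177,203,221):
    u=proj(c,np.array([502.5,199,z]));cv2.circle(im,(int(u[0]),int(u[1])),2,(0,0,255),-1);print(u)
cv2.imwrite('pics/w1.png',im)
E
```

```text
time_s: 3.37
tcp_pos: [500.3, 216.2, 324.4]
orientation: [0.991, 0.132, 0.002, -0.0]
ft_force: [-1.6, 1.1, -0.8]
finger_gap: 85.4
[500.28373384 216.23567864 324.40951464] [-0.44460609  0.56435122 -0.04244955  1.4304305   0.0258495   1.14364623
 -1.79680603]
0.94 [275.0, 189.8] [502.04672305 197.96379578 203.        ]
0.9 [344.7, 319.8] [386.85064481  88.5271215  203.        ]
(np.float64(272.27642069170105), np.float64(181.86985528063383))
(np.float64(274.02547114263456), np.float64(189.0321630173943))
(np.float64(275.43534001266556), np.float64(194.81108665860071))
```

View pics/w1.png

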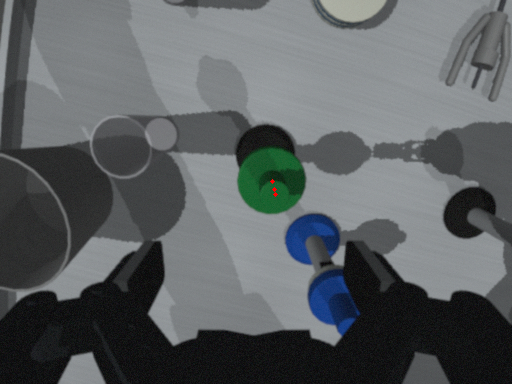

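The wrist picture shows the green knob at about (275,190), giving (502.2,198.3), which agrees. The blue one is off to the lower right at (335,295), clear of the fingers. Next I'll centre and go part way down.

```bash
python3 -m creep '[[-0.018,0.117,0,0,0,0],[0,0,0.17,0,0,0],[0,0,0.17,0,0,0],[0,0,0,0,0,0]]'
python3 - <<'E'
from h import *
s=sensors.sense()
M=R.from_quat(s['orientation']).as_matrix();print(M.round(4),s['tcp_pos'])
print((M.T@(np.array([502.2,198.5,185])-s['tcp_pos'])/150).round(4))
E
```

```text
time_s: 3.8
tcp_pos: [504.3, 188.2, 273.6]
orientation: [0.992, 0.128, 0.004, 0.002]
ft_force: [0.3, -0.7, -0.1]
finger_gap: 85.3
[[ 0.9673  0.2536  0.0079]
 [ 0.2536 -0.9673 -0.0027]
 [ 0.007   0.0046 -1.    ]] [504.32650283 188.18010908 273.60163382]
[-4.000e-04 -7.290e-02  5.904e-01]
```

```bash
python3 -m creep '[[0,-0.06,0.0,0,0,0],[0,0,0,0,0,0],[0,0,0.1,0,0,0],[0,0,0,0,0,0]]'
python3 - <<'E'
from h import *
s=sensors.sense()
M=R.from_quat(s['orientation']).as_matrix();print(M.round(4),s['tcp_pos'])
print((M.T@(np.array([502.2,198.5,185])-s['tcp_pos'])/150).round(4))
print((R.from_matrix(M.T@R.from_quat([.9914,.131,0,0]).as_matrix()).as_rotvec()/1.5).round(4))
for n in('scene','wrist'): cv2.imwrite(f'pics/{n}2.png',camera(n)['image'])
E
```

```text
time_s: 4.13
tcp_pos: [503.1, 196.4, 262.2]
orientation: [0.992, 0.126, 0.005, 0.002]
ft_force: [-1.1, 0.6, -1.2]
finger_gap: 85.8
[[ 0.968   0.2508  0.0109]
 [ 0.2508 -0.968  -0.0019]
 [ 0.0101  0.0045 -0.9999]] [503.09052457 196.40911272 262.18722379]
[-0.0074 -0.0173  0.5145]
[ 0.0031 -0.0067 -0.0062]
```

View pics/wrist2.png

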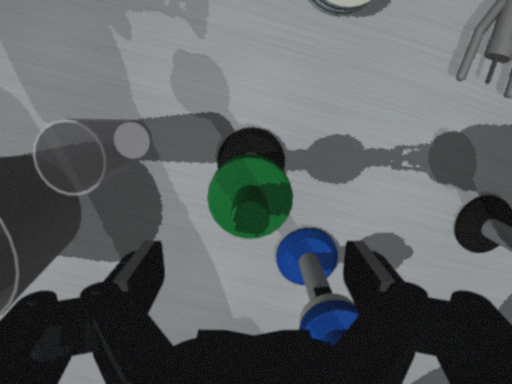

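View pics/scene2.png

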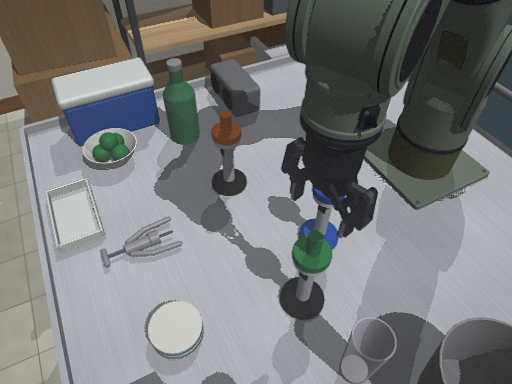

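```bash
python3 - <<'E'
from h import *
s=sensors.sense();print(s['tcp_pos'])
Rt=R.from_quat(s['orientation']).as_matrix();W=np.eye(4);W[:3,:3]=Rt;W[:3,3]=s['tcp_pos']
c=camera('wrist');T=W@np.array(c['tool_from_camera']);print(np.array(c['tool_from_camera']).round(3))
for r in models.place_of('wrist','green_grip')[:2]:
    o,d=ray(c,r['point'],T);print(r['p'],r['point'],o+d*(203-o[2])/d[2])
o,d=ray(c,(252,220),T);print('top',o+d*(221-o[2])/d[2])
c=camera('scene');im=c['image']
for g in (np.array([503.,196.4,262.2]),):
  for p in (g, g+[0,0,13]+Rt[:,1]*43,g+[0,0,13]-Rt[:,1]*43,g+[0,0,73]):
    u=proj(c,p);print(u);cv2.circle(im,(int(u[0]),int(u[1])),2,(0,0,255),-1)
cv2.imwrite('pics/s3.png',cv2.resize(im[100:300,220:440],None,fx=3,fy=3))
E
```

```text
[503.85490842 196.47073061 264.10388102]
[[ 0.00000e+00  9.61000e-01  2.77000e-01  7.11550e+01]
 [ 1.00000e+00 -0.00000e+00 -1.00000e-03 -1.35300e+00]
 [-1.00000e-03  2.77000e-01 -9.61000e-01 -1.41448e+02]
 [ 0.00000e+00  0.00000e+00  0.00000e+00  1.00000e+00]]
0.86 [250.2, 208.9] [503.53529343 199.65277482 203.        ]
top [502.45503979 198.08720357 221.        ]
(np.float64(317.87316587949124), np.float64(219.66011591568594))
(np.float64(298.35137939363847), np.float64(197.93363707079203))
(np.float64(341.2050503991488), np.float64(232.14143040360298))
(np.float64(324.8716386431475), np.float64(187.8569746097572))
```

View pics/s3.png

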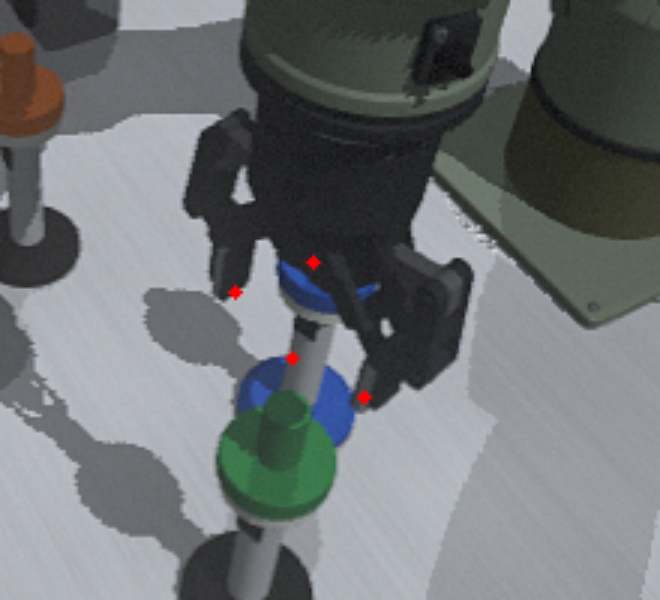

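The projected fingertips match the picture, and the wrist view puts the knob at (502.8,198.8), so the jaws are centred. Descending.

```bash
python3 -m creep '[[-0.004,-0.014,0.05,0.003,-0.007,0],[0,0,0.1,0,0,0],[0,0,0.1,0,0,0],[0,0,0.1,0,0,0],[0,0,0,0,0,0],[0,0,0,0,0,0]]'
python3 - <<'E'
from h import *
s=sensors.sense()
M=R.from_quat(s['orientation']).as_matrix();print(M[:,2].round(4),s['tcp_pos'])
print((M.T@(np.array([502.5,198.8,185])-s['tcp_pos'])/150).round(4))
E
```

```text
time_s: 4.88
tcp_pos: [503.2, 199.2, 210.0]
orientation: [0.992, 0.126, 0.001, -0.001]
ft_force: [-0.1, -0.2, 0.3]
finger_gap: 85.5
[ 0.0012  0.0026 -1.    ] [503.22616272 199.21276106 209.98689642]
[-0.0057  0.0018  0.1666]
```

```bash
python3 -m creep '[[-0.004,0.0,0.08,0,0,0],[0,0,0.08,0,0,0],[0,0,0,0,0,0]]'
python3 -m creep '[[0,0,0,0,0,0],[0,0,0,0,0,0],[0,0,0,0,0,0],[0,0,0,0,0,0],[0,0,0,0,0,0],[0,0,0,0,0,0]]' 255
```

```text
time_s: 5.13
tcp_pos: [503.4, 199.6, 187.4]
orientation: [0.992, 0.126, 0.002, -0.002]
ft_force: [-0.2, -0.7, -0.4]
finger_gap: 85.5
time_s: 5.63
tcp_pos: [504.7, 199.5, 191.2]
orientation: [0.992, 0.126, 0.003, -0.002]
ft_force: [2.3, -2.8, -8.2]
finger_gap: 24.8
```

Gripped (gap about 25 mm). Drawing up.

```bash
python3 -m creep '[[0,0,-0.04,0,0,0],[0,0,-0.05,0,0,0],[0,0,-0.05,0,0,0],[0,0,-0.05,0,0,0],[0,0,-0.05,0,0,0],[0,0,-0.05,0,0,0]]'
python3 - <<'E'
from h import *
s=sensors.sense()
M=R.from_quat(s['orientation']).as_matrix();print(M[:,2].round(4),s['tcp_pos'],s['ft_force'],s['ft_torque'])
print((M.T@(np.array([503,199.2,s['tcp_pos'][2]])-s['tcp_pos'])/150).round(4))
E
```

```text
time_s: 6.13
tcp_pos: [504.6, 199.4, 237.8]
orientation: [0.992, 0.126, 0.003, -0.002]
ft_force: [4.2, 0.8, -10.2]
finger_gap: 24.6
[ 0.0056  0.0045 -1.    ] [504.62774342 199.4155779  237.84295984] [  4.21734432   0.81027795 -10.23295458] [ 0.16226713 -0.95574828 -0.06340601]
[-0.0109 -0.0013 -0.0001]
```

```bash
python3 -m creep '[[-0.003,0,-0.05,0,0,0],[0,0,-0.05,0,0,0],[0,0,-0.04,0,0,0],[0,0,0,0,0,0]]'
python3 - <<'E'
from h import *
cs=[camera(n)['image'] for n in('scene','side')]
cv2.imwrite('pics/d1.png',np.hstack([cv2.resize(cs[0][170:330,240:380],None,fx=2.8,fy=2.8),cv2.resize(cs[1][60:220,170:290],None,fx=2.8,fy=2.8)]))
E
```

```text
time_s: 6.47
tcp_pos: [504.7, 199.4, 263.6]
orientation: [0.992, 0.126, 0.005, -0.002]
ft_force: [2.3, -0.6, -1.9]
finger_gap: 24.8
```

View pics/d1.png

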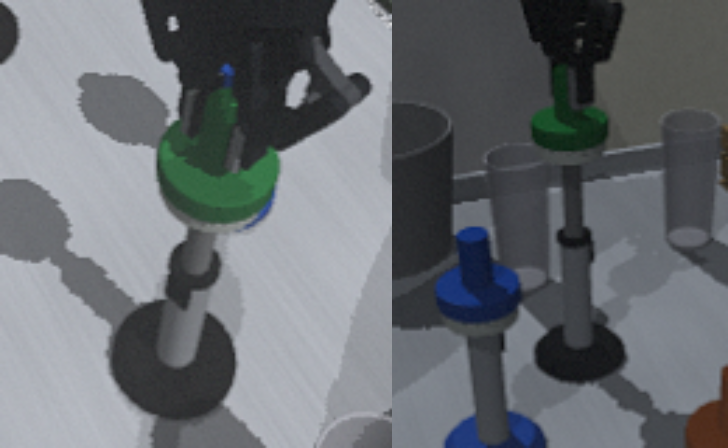

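Scene and side views show the green head well up, with the mast exposed. No red shows yet in the window (about (180,290) in the left half). Next, small steps up.

```bash
python3 -m creep '[[0,0,-0.025,0,0,0],[0,0,-0.025,0,0,0],[0,0,-0.02,0,0,0],[0,0,0,0,0,0]]'
python3 - <<'E'
from h import *
cs=[camera(n)['image'] for n in('scene','side')]
cv2.imwrite('pics/d2.png',np.hstack([cv2.resize(cs[0][170:330,240:380],None,fx=2.8,fy=2.8),cv2.resize(cs[1][60:220,170:290],None,fx=2.8,fy=2.8)]))
E
```

```text
time_s: 6.9
tcp_pos: [504.7, 199.4, 273.3]
orientation: [0.992, 0.126, 0.005, -0.002]
ft_force: [0.2, -0.9, 3.5]
finger_gap: 24.6
```

View pics/d2.png

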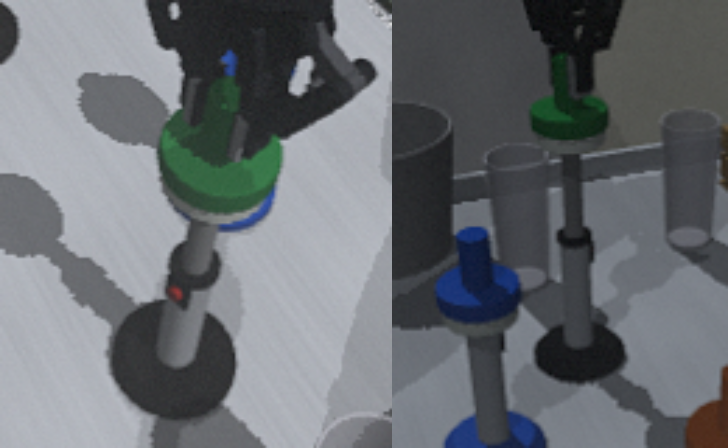

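Red now shows in the window at (176,293) in the left half. I'll draw a hair more to be sure it's out.

```bash
python3 -m creep '[[0,0,-0.015,0,0,0],[0,0,-0.01,0,0,0],[0,0,0,0,0,0]]'
python3 - <<'E'
from h import *
c=camera('scene')['image']
cv2.imwrite('pics/d3.png',cv2.resize(c[240:310,270:350],None,fx=8,fy=8))
E
```

```text
time_s: 7.25
tcp_pos: [504.7, 199.4, 276.7]
orientation: [0.992, 0.126, 0.004, -0.002]
ft_force: [3.2, -0.8, -0.5]
finger_gap: 24.2
```

View pics/d3.png

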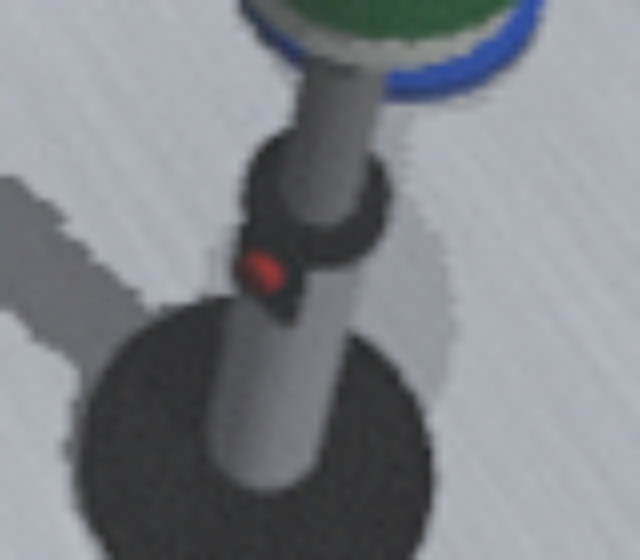

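The button shows whole at (265,270) in the crop. I'll test the lock with a gentle downward push.

```bash
python3 -m creep '[[0,0,0.015,0,0,0],[0,0,0.015,0,0,0],[0,0,0,0,0,0]]'
python3 - <<'E'
from h import *
c=camera('scene')['image']
cv2.imwrite('pics/d4.png',cv2.resize(c[240:310,270:350],None,fx=8,fy=8))
E
```

```text
time_s: 7.55
tcp_pos: [504.7, 199.4, 272.3]
orientation: [0.992, 0.126, 0.005, -0.002]
ft_force: [4.6, 0.6, -6.6]
finger_gap: 24.6
```

View pics/d4.png

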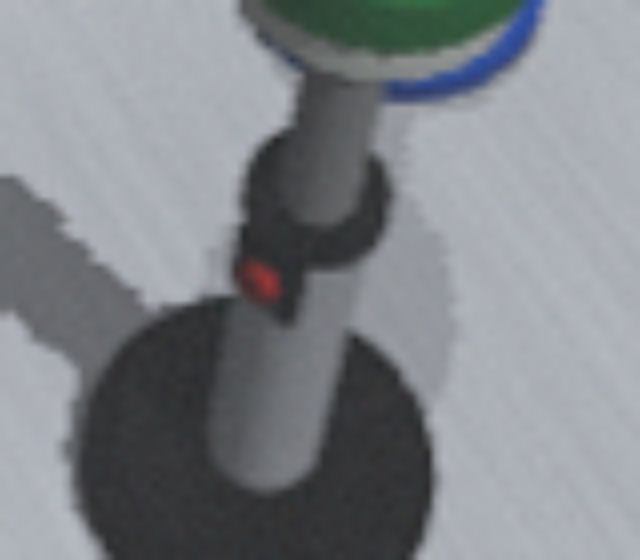

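```bash
python3 -m creep '[[0,0,0.015,0,0,0],[0,0,0.015,0,0,0]]'; python3 -m creep '[[0,0,0.015,0,0,0]]'
python3 - <<'E'
from h import *
c=camera('scene')['image']
cv2.imwrite('pics/d5.png',cv2.resize(c[240:310,270:350],None,fx=8,fy=8))
E
```

```text
time_s: 7.77
tcp_pos: [504.8, 199.5, 268.2]
orientation: [0.992, 0.126, 0.005, -0.002]
ft_force: [-5.1, -2.8, 35.2]
finger_gap: 24.1
time_s: 7.85
tcp_pos: [504.9, 199.6, 267.5]
orientation: [0.992, 0.126, 0.006, -0.003]
ft_force: [-15.5, -7.0, 62.6]
finger_gap: 24.5
```

View pics/d5.png

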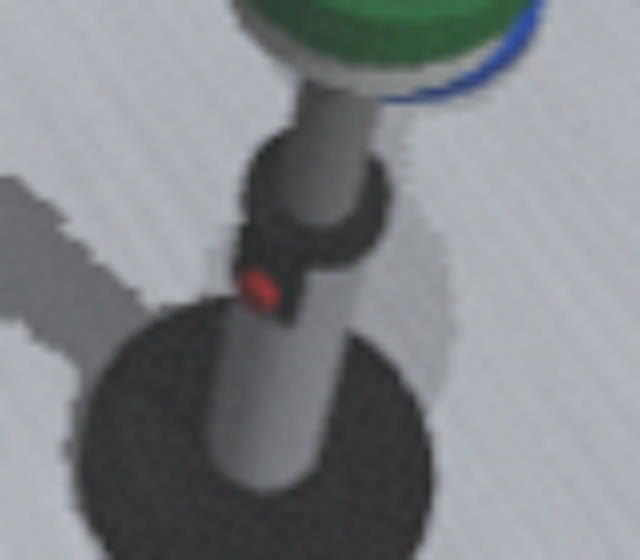

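The lock holds: 35 to 63 N of push-back at the lock height, with the button still out. Unload, then open.

```bash
python3 -m creep '[[0,0,0,0,0,0],[0,0,0,0,0,0]]'; python3 -m creep '[[0,0,0,0,0,0],[0,0,0,0,0,0],[0,0,0,0,0,0],[0,0,0,0,0,0],[0,0,0,0,0,0],[0,0,0,0,0,0]]' 0
```

```text
time_s: 8.07
tcp_pos: [504.8, 199.4, 268.8]
orientation: [0.992, 0.126, 0.007, -0.003]
ft_force: [3.1, -0.7, -2.2]
finger_gap: 24.5
time_s: 8.57
tcp_pos: [503.8, 199.7, 267.5]
orientation: [0.992, 0.126, 0.005, -0.003]
ft_force: [0.0, -0.5, 0.3]
finger_gap: 85.6
```

Open and unloaded. Going straight up, clear of the knob.

```bash
python3 -m creep '[[0,0,-0.1,0,0,0],[0,0,-0.15,0,0,0],[0,0,-0.15,0,0,0],[0,0,-0.15,0,0,0],[0,0,-0.15,0,0,0],[0,0,0,0,0,0],[0,0,0,0,0,0]]'
python3 - <<'E'
from h import *
C={n:camera(n) for n in('scene','side')}
cs=[C[n]['image'] for n in C]
cv2.imwrite('pics/e1.png',cv2.resize(np.hstack(cs),(800,300)))
cv2.imwrite('pics/e2.png',cv2.resize(cs[0][170:310,260:360],None,fx=4,fy=4))
P={}
for q in('green_grip','orange_grip'):
  for n in C:
    P[n]=[(r['p'],r['point'],ray(C[n],r['point'])) for r in models.place_of(n,q)[:3]]
  for a in P['scene']:
    for b in P['side']:
      x,e=tri([a[2],b[2]])
      if e[0]<8: print(q,a[0],b[0],x.round(1),round(e[0],1))
E
```

```text
time_s: 9.15
tcp_pos: [502.0, 198.7, 376.1]
orientation: [0.992, 0.126, 0.004, -0.002]
ft_force: [0.3, 0.2, -0.8]
finger_gap: 85.5
green_grip 0.61 0.56 [388.4  87.6 200. ] 1.5
green_grip 0.58 0.79 [502.4 195.  282.4] 0.2
orange_grip 0.55 0.75 [ 502.8 -156.2  198.9] 0.9
```

View pics/e1.png

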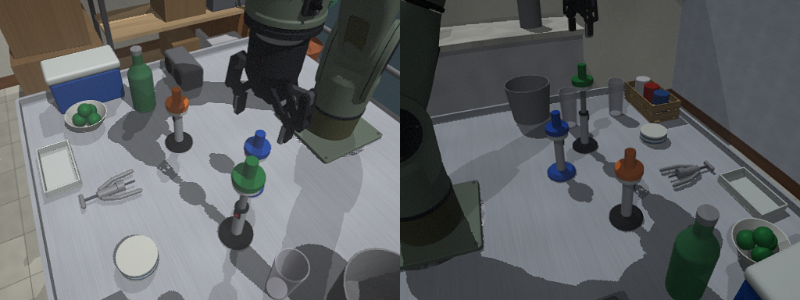

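View pics/e2.png

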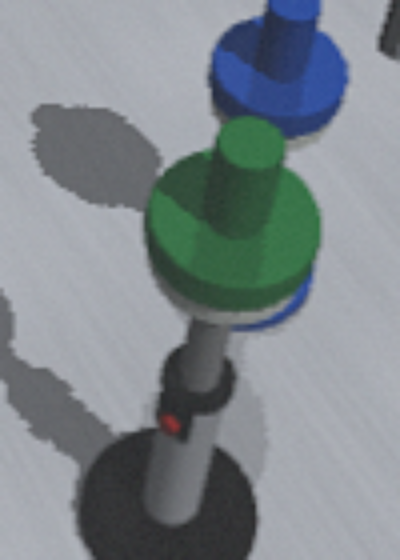

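The gripper is clear above. The green lantern stands upright with its red button out at (172,423) in the crop. Its grip is now at z≈282, against about 282 expected (198+84). Orange is unmoved at z≈199. Handing in.

```bash
python3 -c "
from workcell import bot;print(bot.close_job())"
```

```text
the job is handed in; nothing more can be done
None
```

The green lantern is raised and locked. I gripped its knob, drew it straight up until the red button came out through the window, then opened the gripper and backed off upward. The job was handed in at about 9.3 s on the robot's clock.

**Lock test:** with the knob still gripped I pushed it gently down. It stopped and pushed back with up to 63 N, and the button stayed out. That is below the 120 N wrist limit.

**Last pictures:** the lantern stands upright with the button showing. Its grip point is at z≈282 mm, which matches a draw of 84 mm. The gripper was clear, with its tips at z≈376 mm. The orange lantern's grip measured z≈199 mm both before and after, so it was not raised or lowered.

**Disagreements:**
- The network often ranked the blue look-alike first for the green knob, so I told them apart by colour.
- The network's first green position was about 5 mm off in y and in height. I corrected it from the knob's top and confirmed it with the wrist camera.
- The tool crept up about 4 mm while the fingers closed, and that did no harm.

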